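# Raise the pattern board to the marked slope and hold it

## Task

The blue copy board has to be set to the slope marked by the red clip on its side quadrant. First take the brush that lies on the board and lay it down (do not drop it) flat inside the steel tray; then take the board by its black carrying handle, swing it up until its brass pointer meets the red clip, and finish while still holding it there by the handle, so that a colleague can tighten the wing nut. Leave the red clip where it is and leave the bowl, the brush jar and the lidded pot standing where they are.

Things in the scene. Friction and masses are not known exactly. Their poses are not given: they have to be found in the camera images.
- brush_mid (a point): flat wash brush, 175 long (90 behind this point to the butt, 85 ahead to the bristle tips), wooden handle 14 wide and 10 thick, brass ferrule 19 wide, dark bristles, about 35 g; it lies flat on the sheet on the board at the start. This point is at mid-length, half-way up its thickness (5 above what it lies on), on the handle close to the ferrule: a good place to grasp. Its x axis runs along the brush towards the bristles, z up
- brush_tip (a point): end of the bristles of the brush, half-way up its thickness
- brush_butt (a point): free end of the brush's wooden handle, half-way up its thickness
- tray_in (a point): shallow rectangular stainless-steel tray, fixed, 300 (its x) by 150 (its y), 16 high overall, wall and floor 4 thick; it stands to the left or to the right of the board, where the bowl is not. This point is the centre of its inner floor, 4 above the table; axes along its sides, z up
- board (a joint): angle of the copy board, rad: 0 lying flat on its base frame (as at the start), growing as the far edge is swung up; stop at 1.2. The hinge is almost free: let go, the board falls shut. Board and handle weigh about 0.5 to 0.9 kg
- board_hinge (a point): middle of the copy board's hinge axis, at the board's edge nearest the robot, 50 above the table. Blue board 300 wide (y) by 230 (x) from this edge, its top 7 above this point at angle 0, with a paper sheet 1 thick on it. Axes turn with the board: x from the hinge to the far edge in the board's plane, y along the axis to the left, z out of the face
- easel: fixed blue base frame under the board, 240 by 292, 50 high; origin at its centre on the table, 125 beyond the hinge axis; x points from the hinge to the far edge. On its right side (y = -166) a slotted aluminium quadrant plate stands upright in the plane of the swing, up to 155 from the hinge axis, about 205 high; wing nut and clip beside it reach y = -186
- handle_grip (a point): middle of the black carrying handle on the board's far edge: a round bar 14 thick, along the board's y, straight for 104, 275 from the hinge axis, in the board's plane (level with the axis), with 38 clear between bar and board edge for a finger. Moves with the board; axes as board_hinge
- board_pointer (a point): outer end of the brass pointer on the board's right side, 162 from the hinge axis and 170 to the right of the board's middle; moves with the board
- mark (a joint): angle of the red marking clip on the quadrant, rad, measured exactly as board: the board stands at the mark when board equals mark. Between about 0.45 and 0.95; the clip sits stiffly on the quadrant's rim
- mark_tip (a point): the point on the red clip (18 wide, 8 thick, with a round knob 18 across on its outer end, about 34 long in all) where the brass pointer's end is to come: it coincides with board_pointer when the board is at the mark
- brush: the brush as a body, its origin at mid-length on its underside; axes as brush_mid
- bowl: bystander: round blue-glazed water bowl, empty, 170 across the rim, 85 high, loose; origin at the centre of its underside
- brush_jar: bystander: white jar 76 across and 92 high with brushes standing in it up to 200 high, loose; origin at the centre of its underside
- lidded_pot: bystander: white and blue lidded pot, 85 across, 145 high, loose; origin at the centre of its underside
Things that resemble listed ones, but are neither listed nor needed, are in the scene too. Of the things like the brush, leave any that is green; of the rest the smaller one is meant.

How it is judged:
By the outcome, as a careful person would: the job done as asked, in the order asked, and still so for the second after the job is handed in, while the arm keeps its last pose, push and grip.
It also fails if it takes over 64 s, if anything falls off the work surface, if the arm or the gripper's body presses on something with over 40 N, if the wrist force passes 120 N, or if a joint passes its speed limit or range.

## Robot

A 6-joint arm with a two-finger parallel gripper is mounted at the origin on the work surface. World frame = base frame: x ahead of the robot, y to its left, z up, the work surface at z = 0. Lengths are in m, angles in rad, forces in N, time in s.
With the tool pointing down it reaches from about 0.25 to 0.775 m from the base axis. Payload 8.9 kg.
Tool frame: the origin (TCP) lies on the mounting face of the last link; the fingertips stand 173 mm ahead of it and the grasp point (between the pads) lies manip.hold_point_z ahead of it (manip.hold_point_z is the distance from the TCP to the grasp point, in m); z points along the fingers, y is the line along which they close (so a half turn about z gives the same grasp; the last joint's range is limited). The gripper opens to 85 mm and grips with 20 to 120 N. Pads are 22 mm wide; open, the fingers measure 114 mm over their backs; the gripper's body (76 mm by 85 mm) begins 54 mm behind the grasp point. The pads swing forward as they close: fully open they stand 13 mm farther back than shut.
Start: joints at [-1.239, 0.291, -0.153, 1.127, 0, 1.431], TCP at [0.238, -0.468, 0.405] pointing down, gripper open.
Joint ranges: [-2.52, 2.52], [-0.91, 1.74], [-1.3, 1.37], [-1.96, 2.02], [-1.52, 1.47], [-3.14, 3.14]. Speed limits (rad/s): [2.22, 2.22, 2.79, 3.14, 3.14, 3.14].

## Interface

Orientations are given as a unit quaternion [x, y, z, w].
In Python, from plant import manip gives the robot as it stands.
- The arm moves only by the tool drive_tool, never from a script. Its argument "series" is one flat list of numbers, 7 for each row, row after row: the gripper command: -1 is shut, 1 is fully open, values between are in proportion, then the shift along the world's x, y, z scaled (see below), then the turn, a rotation vector about the world's x, y, z scaled (see below). A call has 1 to 10 rows; each row is the pose to reach, as a shift and turn from the pose commanded when the call began; what a row does not reach only later rows make up. The controller multiplies each number of a shift by 100 mm and each number of a turn by 2 rad. A row lasts 1/8 s, in which the tool goes at most 62.5 mm and 10.7 degrees, less where a joint would pass 70% of its speed; a pose out of reach is approached as far as the arm can. A call with a number of a shift or a turn outside -1 to 1 is refused whole. A call with a gripper value outside its range is refused whole. The fingers move at their own pace and stop on an object; "squeeze" is the grip in N (left out, the last holds). Time passes only in rows, so rows that repeat a pose let the fingers close. It gives the time, the measured TCP pose, the force, the opening and the grip force at its end, in the units of the state.
- manip.read_state(): the state, without advancing time (a new reading comes with each control period).
- manip.read_camera(name): name is "scene" or "top" or "wrist"; returns a dict with "color" (480x640x3 uint8, red, green, blue), "range_z" (480x640 float32, m along the optical axis (not along the pixel's ray), 0 where there is no reading), "mtx" (3x3 intrinsics, pixels), "world_from_camera" (4x4, takes a point from camera to world coordinates). Camera axes: x right, y down, z forward; pixel columns grow to the right and rows downward; lengths in m; the calibration is good to about 2 mm. A picture is of the moment at which its call begins.
- manip.hand_in(): hands the job in; it is judged then, once.
The state is a dict: "time": time; "q": joint angles; "qvel": joint speeds; "joint_torque": joint torques, N m; "tcp_pos": TCP position; "tcp_rot": TCP orientation; "force": force on the tool from outside, world axes, zero at the start; "ft_torque": the same for the moment, N m; "finger_gap": opening from 0.0 (shut) to 1.0 (fully open); "gripper_force": force on a finger pad.
Only numpy, scipy, OpenCV 4.12 (cv2) and the standard library are available. Lean on these libraries where they do the work, as an engineer would, in place of code of your own. Each camera call takes 0.05 s, during which the arm holds its last target. There are 200 camera calls.

## Working session

There is one attempt and no reset: what is moved stays moved. The work goes in short steps, Python scripts to look and compute and a tool call to move; the robot and the scene stay as the last step left them, time stands still between calls to the robot, and variables do not carry over. Pictures are saved under pics/ and viewed, at most 10 in all, crops included, and the job is handed in when it is done.

Besides the shell and the picture viewer there is one more tool, called after ">>>" as name(argument=value, ...), one argument or row to a line, values as JSON. drive_tool: Moves the arm, as the interface text tells. Its arguments: {"type":"object","properties":{"series":{"type":"array"},"squeeze":{"type":"number"}},"required":["series"]}

```bash
mkdir -p pics; ls; cat > h.py <<'E'
import numpy as np, cv2
from plant import manip
def shot(n,f=None):
    d=manip.read_camera(n)
    np.savez(f'pics/{f or n}.npz',**d); cv2.imwrite(f'pics/{f or n}.png',d['color'][...,::-1]); return d
def load(f): return np.load(f'pics/{f}.npz')
def pt(d,u,v,r=1):
    z=d['range_z'][v-r:v+r+1,u-r:u+r+1]; z=np.median(z[z>0]) if (z>0).any() else np.nan
    K=d['mtx']; p=np.array([(u-K[0,2])/K[0,0]*z,(v-K[1,2])/K[1,1]*z,z,1]); return (d['world_from_camera']@p)[:3]
def crop(f,u0,v0,u1,v1,s,out):
    i=cv2.imread(f'pics/{f}.png')[v0:v1,u0:u1]; cv2.imwrite(f'pics/{out}.png',cv2.resize(i,None,fx=s,fy=s,interpolation=cv2.INTER_CUBIC))
E
python3 - <<'E'
from h import *
for n in('scene','top'): d=shot(n,n+'0'); print(n,d['world_from_camera'].round(3).tolist(),d['mtx'].round(1).tolist())
print(manip.read_state(),manip.hold_point_z)
E
```

```text
pics
scene [[-0.546, 0.502, -0.671, 1.213], [0.838, 0.331, -0.434, 0.499], [0.004, -0.799, -0.601, 0.738], [0.0, 0.0, 0.0, 1.0]] [[451.8, 0.0, 324.5], [0.0, 451.8, 235.7], [0.0, 0.0, 1.0]]
top [[0.016, -0.995, 0.096, 0.373], [-1.0, -0.017, -0.008, 0.01], [0.009, -0.096, -0.995, 1.289], [0.0, 0.0, 0.0, 1.0]] [[556.4, 0.0, 321.6], [0.0, 556.4, 238.7], [0.0, 0.0, 1.0]]
{'time': 0.1, 'q': array([-1.23931306e+00,  2.91233736e-01, -1.54030189e-01,  1.12666805e+00,
       -1.43125212e-05,  1.43149521e+00]), 'qvel': array([-6.33156293e-04, -1.46805876e-03,  1.38721105e-03, -5.18115783e-04,
        6.99424504e-04, -9.16172565e-06]), 'joint_torque': array([ 2.99080406e-03, -5.37975597e+01,  3.31918323e+01,  9.27920948e-03,
       -7.33499269e-05, -3.22887684e-05]), 'tcp_pos': array([ 0.23807603, -0.46771978,  0.40419223]), 'tcp_rot': array([ 9.72422790e-01,  2.33224343e-01, -6.16022503e-05, -5.64519112e-04]), 'force': array([-0.05886   ,  0.16384791, -0.37986494]), 'ft_torque': array([ 0.03267165, -0.00514678,  0.04495097]), 'gripper_force': 0.0, 'finger_gap': 1.0000143666816879} 0.1547
```

View pics/top0.png

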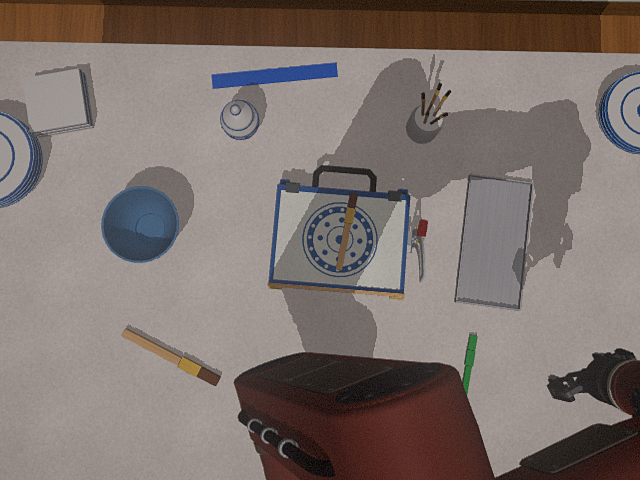

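View pics/scene0.png

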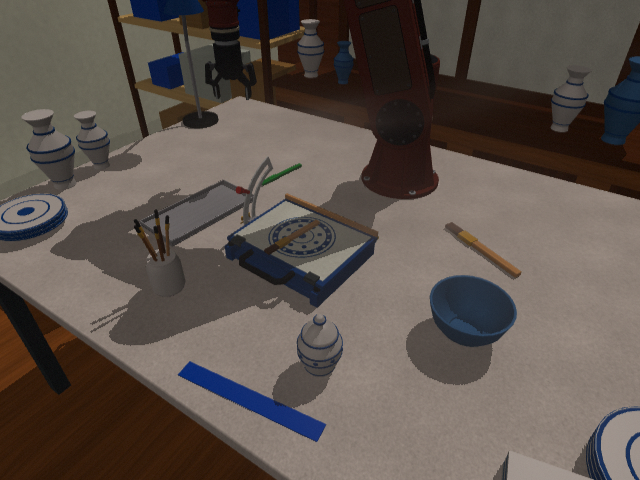

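The top view shows three brush-like things: the one on the board at (345,232), a larger wooden one on the table at (170,355), and a green one at (470,360). I choose the board one, since it's the smaller and isn't green. The tray is at (494,242), the handle at (345,175) and the red clip at (422,228). Next is a close crop.

```bash
python3 - <<'E'
from h import *
crop('top0',255,155,445,305,4,'c1')
d=load('top0')
for n,u,v in [('tip',353,195),('ferr',350,207),('mid',347,228),('butt',340,268),('hingeL',270,285),('hingeR',403,292),('farL',280,186),('farR',408,193),('sheet',300,250),('hbar',345,169),('hl',322,170),('hr',370,173),('trayc',494,242),('tTL',471,177),('tTR',530,181),('tBL',457,302),('tBR',518,306),('clip',422,228),('jar',424,115),('bigb',170,355)]:
    print(n,pt(d,u,v).round(3))
E
```

```text
tip [ 0.589 -0.068  0.069]
ferr [ 0.562 -0.061  0.07 ]
mid [ 0.515 -0.055  0.07 ]
butt [ 0.426 -0.041  0.067]
hingeL [0.387 0.111 0.071]
hingeR [ 0.376 -0.181  0.057]
farL [0.608 0.096 0.058]
farR [ 0.607 -0.2    0.006]
sheet [0.465 0.048 0.059]
hbar [ 0.65  -0.05   0.056]
hl [0.647 0.002 0.055]
hr [ 0.642 -0.106  0.058]
trayc [ 0.495 -0.401  0.005]
tTL [ 0.647 -0.348  0.008]
tTR [ 0.641 -0.487  0.005]
tBL [ 0.355 -0.314  0.002]
tBR [ 0.349 -0.453  0.007]
clip [ 0.508 -0.206  0.149]
jar [ 0.765 -0.221  0.096]
bigb [0.227 0.337 0.015]
```

View pics/c1.png

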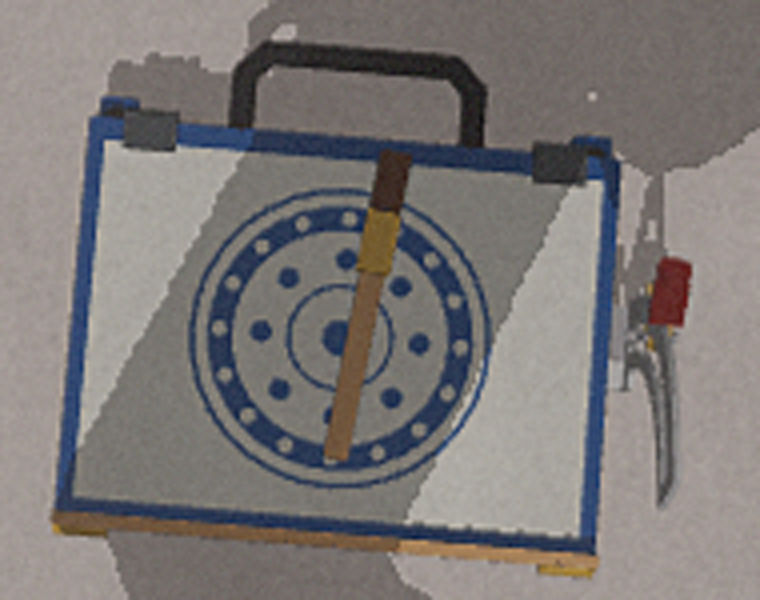

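```bash
cat >> h.py <<'E'
def ray(d,u,v,z):
    K=d['mtx'];T=d['world_from_camera']; r=T[:3,:3]@np.array([(u-K[0,2])/K[0,0],(v-K[1,2])/K[1,1],1]); o=T[:3,3]; return o+r*(z-o[2])/r[2]
E
python3 - <<'E'
from h import *
d=load('top0')
c=lambda x,y,z: ray(d,255+x/4-.4,155+y/4-.4,z)
for n,x,y,z in [('NL',62,508,.057),('NR',592,550,.057),('FL',95,120,.057),('FR',618,165,.057),('hl',265,50,.057),('hr',455,70,.057),('tip',396,153,.066),('butt',337,460,.068),('ferrend',375,272,.068)]: print(n,c(x,y,z).round(4))
for n,u,v in [('tTL',470,176),('tTR',531,181),('tBL',456,301),('tBR',519,307)]: print(n,ray(d,u,v,.016).round(4))
# red clip points
for f in('top0','scene0'):
    d=load(f); I=d['color'].astype(int); m=(I[...,0]>110)&(I[...,1]<50)&(I[...,2]<60)
    n,l,s,ce=cv2.connectedComponentsWithStats(m.astype(np.uint8))
    for k in range(1,n):
        if s[k,4]>15:
            P=np.array([pt(d,u,v,0) for v,u in np.argwhere(l==k)]); P=P[np.isfinite(P).all(1)]; print(f,s[k],P.mean(0).round(4),P.std(0).round(4),np.percentile(P,[5,95],axis=0).round(3).tolist())
crop('scene0',210,140,310,215,8,'c2')
E
```

```text
NL [0.3944 0.1125 0.057 ]
NR [ 0.376  -0.1801  0.057 ]
FL [0.6116 0.0994 0.057 ]
FR [ 0.5912 -0.1943  0.057 ]
hl [0.6533 0.0048 0.057 ]
hr [ 0.6437 -0.1024  0.057 ]
tip [ 0.5942 -0.0691  0.066 ]
butt [ 0.4229 -0.0384  0.068 ]
ferrend [ 0.527 -0.058  0.068]
tTL [ 0.6478 -0.3431  0.016 ]
tTR [ 0.6385 -0.4854  0.016 ]
tBL [ 0.3579 -0.3083  0.016 ]
tBR [ 0.3466 -0.4521  0.016 ]
```

View pics/c2.png

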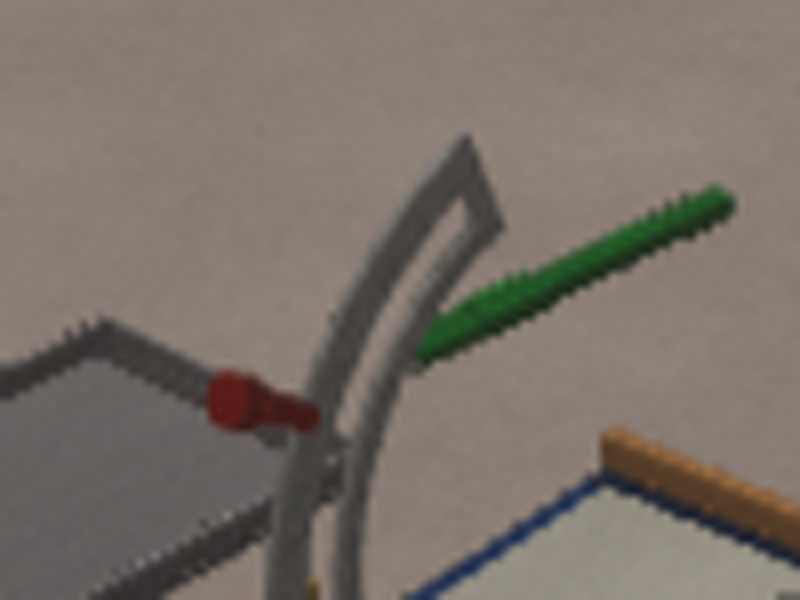

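The crop shows the clip lying radially on the quadrant rim, at about (290,405) in the crop. From the measurements:

| Thing | Position | Yaw | Check |
|---|---|---|---|
| Brush mid | (0.5085, -0.0537) | -0.177 | length 174 ✓ |
| Tray centre | (0.498, -0.397) | -0.118 | |
| Handle | (0.6485, -0.049) | -0.065 | about 275 from the hinge ✓ |

Now I'll move.

>>> drive_tool(
  series=[0,0.6,1,0,0,0,0.25,0,0.6,1,0,0,0,0.25,0,0.6,1,0,0,0,0.25],
  squeeze=30,
)

```text
time: 0.48
tcp_pos: [0.2993, -0.365, 0.4046]
tcp_rot: [0.882, 0.47, 0.0, -0.001]
force: [-0.0, -1.1, 0.3]
finger_gap: 0.502
gripper_force: 0.0
```

>>> drive_tool(
  series=[0,0.6,1,0,0,0,0.25,0,0.6,1,0,0,0,0.25,0,0.6,1,0,0,0,0.25],
)

```text
time: 0.85
tcp_pos: [0.3592, -0.265, 0.4045]
tcp_rot: [0.738, 0.674, 0.0, -0.0]
force: [-1.3, -0.4, -0.8]
finger_gap: 0.502
gripper_force: 0.0
```

>>> drive_tool(
  series=[0,0.6,1,0,0,0,0.25,0,0.6,1,0,0,0,0.25,0,0.6,1,0,0,0,0.25],
)

```text
time: 1.23
tcp_pos: [0.4192, -0.165, 0.4045]
tcp_rot: [0.548, 0.836, 0.0, -0.0]
force: [-1.1, -0.7, 0.3]
finger_gap: 0.496
gripper_force: 0.0
```

>>> drive_tool(
  series=[0,0.6,1,0,0,0,0.25,0,0.6,1,0,0,0,0.25,0,0.6,1,0,0,0,0.25,0,0.6,1,0,0,0,0.25],
)

```text
time: 1.72
tcp_pos: [0.4782, -0.0673, 0.4044]
tcp_rot: [0.329, 0.944, -0.0, -0.0]
force: [0.3, -0.7, 0.3]
finger_gap: 0.499
gripper_force: 0.0
```

>>> drive_tool(
  series=[0,0.3,0.14,-0.9,0,0,0.247,0,0.3,0.14,-0.9,0,0,0.247,0,0.3,0.14,-0.9,0,0,0.247,0,0.3,0.14,-0.9,0,0,0.247],
)

```text
time: 2.22
tcp_pos: [0.5078, -0.0545, 0.3143]
tcp_rot: [0.091, 0.996, 0.0, -0.0]
force: [0.3, 0.3, -0.4]
finger_gap: 0.499
gripper_force: 0.0
```

```bash
python3 - <<'E'
from h import *
d=shot('wrist','w1'); s=manip.read_state(); print(s['tcp_pos'],s['tcp_rot'],d['world_from_camera'].round(3).tolist())
E
```

```text
[ 0.50797389 -0.05448569  0.31478655] [ 9.11505583e-02  9.95837122e-01 -1.89460576e-05 -3.98328141e-05] [[0.179, 0.947, 0.269, 0.439], [0.984, -0.172, -0.048, -0.042], [0.001, 0.273, -0.962, 0.284], [0.0, 0.0, 0.0, 1.0]]
```

View pics/w1.png

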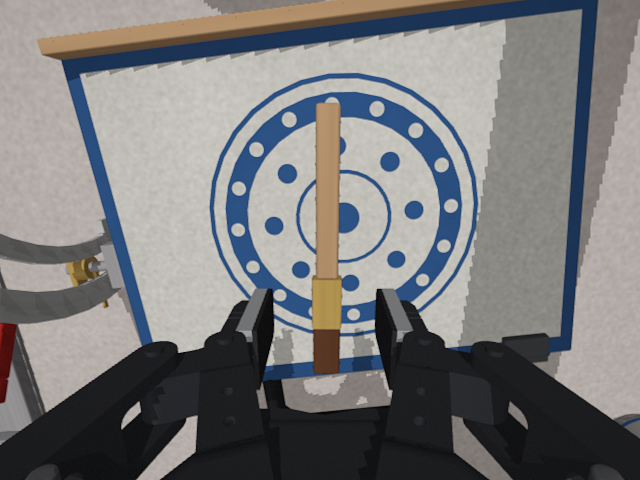

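The wrist view shows the brush centred between the fingers and aligned with them: butt at (328,103), handle/ferrule joint at (327,278), tip at (326,373). Checking the position along the brush.

```bash
python3 - <<'E'
from h import *
d=load('w1')
for p in [(328,103),(327,278),(326,373)]: print(ray(d,*p,.067).round(4), pt(d,*p).round(4))
E
```

```text
[ 0.4217 -0.036   0.067 ] [ 0.4217 -0.036   0.0665]
[ 0.5238 -0.0549  0.067 ] [ 0.5236 -0.0549  0.0676]
[ 0.5921 -0.0679  0.067 ] [ 0.5925 -0.0679  0.0663]
```

>>> drive_tool(
  series=[0,0,0.02,-0.6,0,0,0,0,0,0.02,-0.81,0,0,0,0,0,0.02,-0.81,0,0,0],
)

```text
time: 2.65
tcp_pos: [0.5075, -0.0521, 0.233]
tcp_rot: [0.09, 0.996, 0.0, -0.001]
force: [-0.2, 1.0, 0.4]
finger_gap: 0.5
gripper_force: 0.0
```

>>> drive_tool(
  series=[-1,0,0,0,0,0,0,-1,0,0,0,0,0,0,-1,0,0,0,0,0,0,-1,0,0,0,0,0,0,-1,0,0,0,0,0,0],
)

```text
time: 3.28
tcp_pos: [0.5089, -0.0521, 0.2353]
tcp_rot: [0.089, 0.996, -0.0, 0.001]
force: [-1.3, -0.5, 6.9]
finger_gap: 0.152
gripper_force: 32.2
```

>>> drive_tool(
  series=[-1,0,0,0.5,0,0,0,-1,0,0,1,0,0,0,-1,0,0,1,0,0,0],
)

```text
time: 3.65
tcp_pos: [0.5097, -0.0522, 0.3382]
tcp_rot: [0.089, 0.996, -0.001, 0.004]
force: [-0.1, -0.3, -0.1]
finger_gap: 0.147
gripper_force: 31.4
```

>>> drive_tool(
  series=[-1,0,0,0.5,0,0,0,-1,0,0,0.95,0,0,0,-1,0,0,0.95,0,0,0],
)

```text
time: 4.03
tcp_pos: [0.5089, -0.0521, 0.4317]
tcp_rot: [0.088, 0.996, -0.0, 0.003]
force: [0.3, -0.2, -1.9]
finger_gap: 0.15
gripper_force: 31.4
```

>>> drive_tool(
  series=[-1,0,-0.5,0,0,0,0,-1,0,-1,0,0,0,0.03,-1,0,-1,0,0,0,0.03],
)

```text
time: 4.4
tcp_pos: [0.5078, -0.1545, 0.4272]
tcp_rot: [0.06, 0.998, -0.0, -0.001]
force: [0.4, 0.6, -0.8]
finger_gap: 0.148
gripper_force: 31.4
```

>>> drive_tool(
  series=[-1,0,-0.5,0,0,0,0,-1,0,-1,0,0,0,0,-1,0,-1,0,0,0,0],
)

```text
time: 4.78
tcp_pos: [0.5079, -0.2539, 0.4272]
tcp_rot: [0.06, 0.998, 0.0, -0.001]
force: [-0.9, 1.0, -0.6]
finger_gap: 0.152
gripper_force: 31.4
```

>>> drive_tool(
  series=[-1,0,-0.5,0,0,0,0,-1,-0.1,-1,0,0,0,0,-1,-0.1,-1,0,0,0,0],
)

```text
time: 5.15
tcp_pos: [0.4976, -0.3534, 0.4273]
tcp_rot: [0.06, 0.998, 0.0, -0.001]
force: [0.0, 1.4, -1.2]
finger_gap: 0.151
gripper_force: 31.4
```

>>> drive_tool(
  series=[-1,0,-0.45,-0.4,0,0,0,-1,0,-0.45,-0.9,0,0,0,-1,0,-0.45,-0.9,0,0,0,-1,0,-0.45,-0.9,0,0,0],
)

```text
time: 5.65
tcp_pos: [0.4989, -0.3959, 0.3404]
tcp_rot: [0.058, 0.998, -0.0, 0.0]
force: [0.1, -0.1, 1.0]
finger_gap: 0.147
gripper_force: 31.4
```

```bash
python3 - <<'E'
from h import *
d=shot('wrist','w2'); s=manip.read_state(); print(s['tcp_pos'],s['tcp_rot'],s['finger_gap'],s['gripper_force'],s['q'])
E
```

```text
[ 0.49905654 -0.39625146  0.34110686] [ 5.77781029e-02  9.98328422e-01 -8.83450269e-04  1.12774118e-03] 0.15032540397403463 31.39656364917755 [-7.85766505e-01  5.40603117e-01  6.34538910e-02  1.09078770e+00
  1.81619660e-04 -6.70145530e-01]
```

View pics/w2.png

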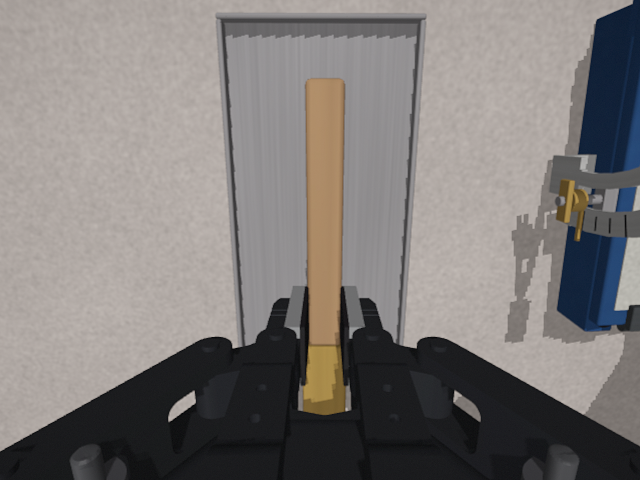

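The wrist view shows the brush held level and lined up over the tray, butt at (325,80), with the tray between u 225 and 420. Lowering now.

>>> drive_tool(
  series=[-1,0,0,-0.5,0,0,0,-1,0,0,-1,0,0,0,-1,0,0,-1,0,0,0],
)

```text
time: 6.08
tcp_pos: [0.4977, -0.3956, 0.2375]
tcp_rot: [0.058, 0.998, 0.001, -0.002]
force: [-0.7, 0.2, 0.1]
finger_gap: 0.149
gripper_force: 31.4
```

```bash
python3 - <<'E'
from h import *
d=shot('wrist','w3'); s=manip.read_state(); print(s['tcp_pos'],s['force'])
for v in range(90,340,30): print(v,pt(d,325,v).round(4), pt(d,260,v).round(4))
E
```

```text
[ 0.49851612 -0.39658644  0.23994638] [-0.14597085  0.2678265  -1.16182937]
90 [ 0.4126 -0.3846  0.0707] [ 0.4011 -0.4165  0.0044]
120 [ 0.4224 -0.3857  0.0708] [ 0.4155 -0.4189  0.0039]
150 [ 0.4326 -0.3868  0.0704] [ 0.4306 -0.4214  0.0039]
180 [ 0.4433 -0.3881  0.0703] [ 0.4464 -0.4239  0.0042]
210 [ 0.4544 -0.3893  0.0707] [ 0.4629 -0.4266  0.004 ]
240 [ 0.4662 -0.3907  0.0703] [ 0.4803 -0.4296  0.0035]
270 [ 0.4786 -0.3921  0.0698] [ 0.4984 -0.4325  0.0038]
300 [ 0.4915 -0.3936  0.0699] [ 0.5173 -0.4356  0.0038]
330 [ 0.5049 -0.3951  0.07  ] [ 0.5372 -0.4388  0.0038]
```

>>> drive_tool(
  series=[-1,0,0,-0.3,0,0,0,-1,0,0,-0.5,0,0,0,-1,0,0,-0.55,0,0,0,-1,0,0,-0.56,0,0,0,-1,0,0,-0.565,0,0,0],
)

```text
time: 6.75
tcp_pos: [0.4987, -0.3974, 0.1839]
tcp_rot: [0.058, 0.998, -0.001, 0.001]
force: [-0.1, -0.0, -0.6]
finger_gap: 0.145
gripper_force: 31.4
```

```bash
python3 - <<'E'
from h import *
d=shot('wrist','w4'); s=manip.read_state(); print(s['tcp_pos'],s['force'])
for v in range(90,340,60): print(v,pt(d,325,v).round(4), pt(d,250,v).round(4))
E
```

```text
[ 0.4986006  -0.39729078  0.18355514] [-0.25435124  0.3192055  -0.07600667]
90 [ 0.4144 -0.387   0.0164] [ 0.4097 -0.4151  0.0038]
150 [ 0.4344 -0.3893  0.0163] [ 0.4314 -0.4188  0.004 ]
210 [ 0.4563 -0.3919  0.0165] [ 0.4551 -0.4228  0.0042]
270 [ 0.4803 -0.3946  0.0165] [ 0.4813 -0.4275  0.0036]
330 [ 0.5065 -0.3976  0.0168] [ 0.5098 -0.4323  0.0039]
```

>>> drive_tool(
  series=[-1,0,0,-0.015,0,0,0,-1,0,0,-0.025,0,0,0,-1,0,0,-0.03,0,0,0],
)

```text
time: 7.18
tcp_pos: [0.4984, -0.3971, 0.1813]
tcp_rot: [0.058, 0.998, -0.001, 0.001]
force: [-4.6, 4.6, 22.3]
finger_gap: 0.145
gripper_force: 33.9
```

>>> drive_tool(
  series=[-1,0,0,0.01,0,0,0,-0.6,0,0,0.01,0,0,0,-0.3,0,0,0.01,0,0,0,-0.1,0,0,0.01,0,0,0,0,0,0,0.01,0,0,0],
)

```text
time: 7.8
tcp_pos: [0.4981, -0.3968, 0.18]
tcp_rot: [0.058, 0.998, 0.0, -0.0]
force: [0.0, -0.3, 0.7]
finger_gap: 0.504
gripper_force: 0.0
```

>>> drive_tool(
  series=[0,0,0,0.3,0,0,0,0,0,0,0.9,0,0,0,0,0,0,1,0,0,0],
)

```text
time: 8.18
tcp_pos: [0.4992, -0.3979, 0.2844]
tcp_rot: [0.058, 0.998, -0.002, 0.003]
force: [1.0, 0.1, -0.0]
finger_gap: 0.499
gripper_force: 0.0
```

```bash
python3 - <<'E'
from h import *
d=shot('top','t2'); s=manip.read_state(); print(s['tcp_pos'],s['tcp_rot'],s['q'])
d=shot('wrist','w5')
for v in range(60,400,40): print(v,[pt(d,u,v).round(3).tolist() for u in(320,)])
E
```

```text
[ 0.49894155 -0.39767112  0.28369521] [ 0.05834247  0.99829303 -0.00178621  0.00199957] [-7.87434610e-01  5.83897858e-01 -1.96624631e-02  9.61873591e-01
 -2.22096191e-07 -6.70682944e-01]
60 [[0.385, -0.387, 0.004]]
100 [[0.408, -0.39, 0.004]]
140 [[0.432, -0.393, 0.014]]
180 [[0.457, -0.396, 0.014]]
220 [[0.483, -0.399, 0.014]]
260 [[0.511, -0.402, 0.014]]
300 [[0.541, -0.406, 0.014]]
340 [[0.574, -0.41, 0.013]]
380 [[0.615, -0.415, 0.004]]
```

View pics/w5.png

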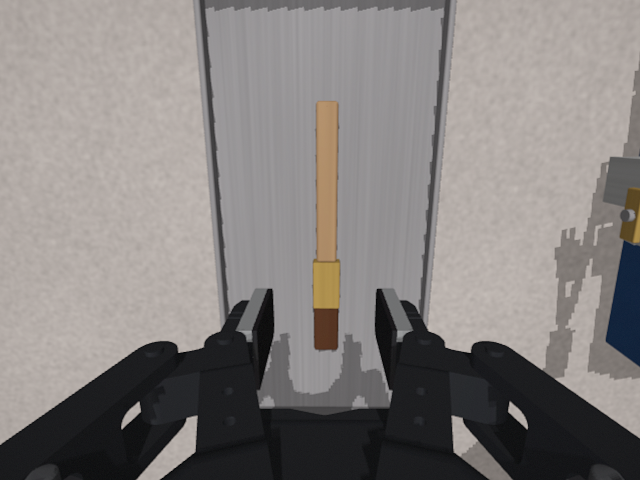

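The wrist view shows the brush lying flat in the tray: top at z = 0.014, butt at (327,102), tip at (326,348). Next I move over the quadrant to measure the clip from near, turning the wrist for the handle on the way.

>>> drive_tool(
  series=[-0.3,0,0,0.6,0,0,0,-0.3,0,0.3,1,0,0,-0.1,-0.3,0,0.3,1,0,0,-0.1],
)

```text
time: 8.65
tcp_pos: [0.4987, -0.3659, 0.3818]
tcp_rot: [0.158, 0.987, -0.001, 0.001]
force: [0.3, -0.5, -0.6]
finger_gap: 0.352
gripper_force: 0.0
```

>>> drive_tool(
  series=[-0.3,0,0.5,0.6,0,0,-0.1,-0.3,0,1,0.6,0,0,-0.25,-0.3,0,1,0.6,0,0,-0.25,-0.3,0,1,0.6,0,0,-0.25],
)

```text
time: 9.15
tcp_pos: [0.4981, -0.2666, 0.4383]
tcp_rot: [0.396, 0.918, 0.0, -0.001]
force: [-0.2, -0.9, 0.2]
finger_gap: 0.35
gripper_force: 0.0
```

```bash
python3 - <<'E'
from h import *
d=shot('wrist','w6'); s=manip.read_state(); print(s['tcp_pos'],s['tcp_rot'])
E
cat > clip.py <<'E'
from h import *
H=np.array([.374,-.031,.05]); yw=-.065; X=np.array([np.cos(yw),np.sin(yw),0]); Y=np.array([-X[1],X[0],0])
def red(f):
    d=load(f); I=d['color'].astype(int); m=(I[...,0]>60)&(I[...,1]<.35*I[...,0])&(I[...,2]<.4*I[...,0])
    n,l,s,ce=cv2.connectedComponentsWithStats(m.astype(np.uint8))
    for k in range(1,n):
        if s[k,4]<15: continue
        P=np.array([pt(d,u,v,0) for v,u in np.argwhere(l==k)]); P=P[np.isfinite(P).all(1)]
        if not len(P): continue
        c=np.median(P,0)
        if np.linalg.norm(c-[.5,-.2,.15])>.1: continue
        r=P-H; a=np.c_[r@X,r@Y,r[:,2]]; print(f,s[k,:5],c.round(4),'local',np.percentile(a,[5,50,95],axis=0).round(4).tolist(),'ang',np.percentile(np.arctan2(a[:,2],a[:,0]),[5,50,95]).round(3),'rad',np.percentile(np.hypot(a[:,2],a[:,0]),[5,95]).round(3))
E
python3 - <<'E'
from clip import *
for f in('top0','scene0','t2','w6'): red(f)
E
```

```text
[ 0.49807183 -0.26709778  0.43830076] [ 3.95471079e-01  9.18477444e-01  1.81850897e-04 -1.33350833e-03]
scene0 [236 187   5   6  22] [ 0.5206 -0.2075  0.1531] local [[0.1547, -0.1727, 0.0984], [0.158, -0.1667, 0.1031], [0.1607, -0.1598, 0.1088]] ang [0.551 0.583 0.612] rad [0.187 0.191]
t2 [417 221  10  15 104] [ 0.5062 -0.2065  0.1466] local [[0.1318, -0.1738, 0.0888], [0.1432, -0.1664, 0.0966], [0.1546, -0.159, 0.1087]] ang [0.579 0.599 0.621] rad [0.159 0.189]
w6 [ 368  160   47   49 1169] [ 0.5064 -0.2059  0.147 ] local [[0.1299, -0.1736, 0.0882], [0.1434, -0.166, 0.097], [0.1567, -0.1583, 0.1077]] ang [0.583 0.597 0.619] rad [0.157 0.188]
```

View pics/w6.png

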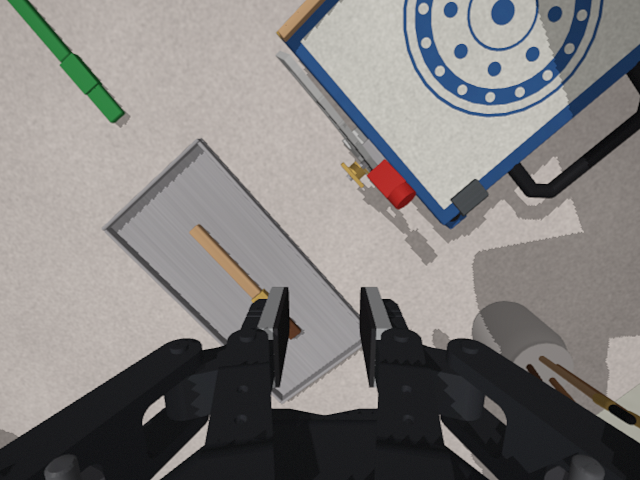

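The wrist view shows the clip from close by at (392,184) and the handle bar at (590,160). The clip spans r 157–188 at y = -166, as it should, so its angle is about 0.58. I'll refine that, then go to the handle.

```bash
python3 - <<'E'
from clip import *
d=load('w6'); I=d['color'].astype(int); m=(I[...,0]>60)&(I[...,1]<.35*I[...,0])&(I[...,2]<.4*I[...,0])
P=np.array([pt(d,u,v,0) for v,u in np.argwhere(m)]); r=P-H; a=np.c_[r@X,r@Y,r[:,2]]
a=a[(a[:,0]>.1)&(a[:,0]<.18)&(a[:,2]>.06)]
R=np.hypot(a[:,0],a[:,2]);A=np.arctan2(a[:,2],a[:,0])
for lo in np.arange(.152,.194,.004):
    k=(R>=lo)&(R<lo+.004)
    if k.sum()>5: print(lo.round(3),k.sum(),np.percentile(A[k],[5,50,95]).round(3),np.percentile(a[k,1],[2,98]).round(4))
for th in np.arange(.5,.64,.02):
    t=-a[:,0]*np.sin(th)+a[:,2]*np.cos(th); print(th.round(2),t[R<.17].mean().round(4),t[R<.17].std().round(4),t[R>.175].mean().round(4))
# handle bar from w6: dark points near z .04-.065
Q=np.array([[*pt(d,u,v,0),*I[v,u]] for v in range(60,260,2) for u in range(480,640,2)])
k=(Q[:,2]>.03)&(Q[:,2]<.07)&(Q[:,3:].max(1)<60); q=Q[k,:3]-H; b=np.c_[q@X,q@Y,q[:,2]]; b=b[b[:,0]>.262]; print(len(b),b.min(0),b.max(0),np.median(b,0))
E
```

```text
0.152 27 [0.59  0.597 0.602] [-0.1738 -0.1578]
0.156 125 [0.59  0.597 0.603] [-0.174  -0.1578]
0.16 124 [0.59  0.596 0.603] [-0.1738 -0.1576]
0.164 133 [0.588 0.595 0.602] [-0.1742 -0.1574]
0.168 128 [0.589 0.595 0.6  ] [-0.1744 -0.1575]
0.172 135 [0.588 0.595 0.601] [-0.1742 -0.1576]
0.176 91 [0.587 0.595 0.618] [-0.1744 -0.1577]
0.18 131 [0.591 0.613 0.623] [-0.174  -0.1584]
0.184 142 [0.594 0.612 0.622] [-0.1741 -0.158 ]
0.188 121 [0.558 0.59  0.616] [-0.1731 -0.159 ]
0.5 0.0156 0.0008 0.0187
0.52 0.0123 0.0008 0.0151
0.54 0.0091 0.0007 0.0114
0.56 0.0058 0.0007 0.0077
0.58 0.0026 0.0007 0.0041
0.6 -0.0007 0.0007 0.0004
0.62 -0.0039 0.0007 -0.0033
0.64 -0.0072 0.0008 -0.0069
450 [ 0.26214957 -0.07061753 -0.00343527] [0.27846507 0.05243072 0.0086671 ] [ 0.27008174 -0.00883202  0.00575157]
```

>>> drive_tool(
  series=[-0.3,0.5,0.5,0,0,0,-0.1,-0.3,0.8,1,0,0,0,-0.25,-0.3,0.8,1,0,0,0,-0.25],
)

```text
time: 9.57
tcp_pos: [0.5797, -0.1652, 0.4383]
tcp_rot: [0.612, 0.791, -0.0, -0.001]
force: [-1.2, -0.8, 0.2]
finger_gap: 0.348
gripper_force: 0.0
```

>>> drive_tool(
  series=[-0.3,0.4,0.5,0,0,0,-0.1,-0.3,0.75,1,-0.3,0,0,-0.175,-0.3,0.75,1,-0.3,0,0,-0.175],
)

```text
time: 9.95
tcp_pos: [0.6542, -0.0648, 0.406]
tcp_rot: [0.739, 0.674, -0.001, -0.002]
force: [-0.2, -0.6, 0.3]
finger_gap: 0.347
gripper_force: 0.0
```

```bash
python3 - <<'E'
from h import *
d=shot('wrist','w7'); s=manip.read_state(); print(s['tcp_pos'],s['tcp_rot'],s['q'],2*np.arctan2(s['tcp_rot'][1],s['tcp_rot'][0]))
E
```

```text
[ 0.65396734 -0.06545128  0.40661292] [ 0.73843384  0.674322   -0.00124134 -0.00194181] [-2.10953436e-01  5.54042087e-01  2.59085305e-01  1.28044292e+00
  2.34975509e-04  1.45054152e+00] 1.4800971609586142
```

View pics/w7.png

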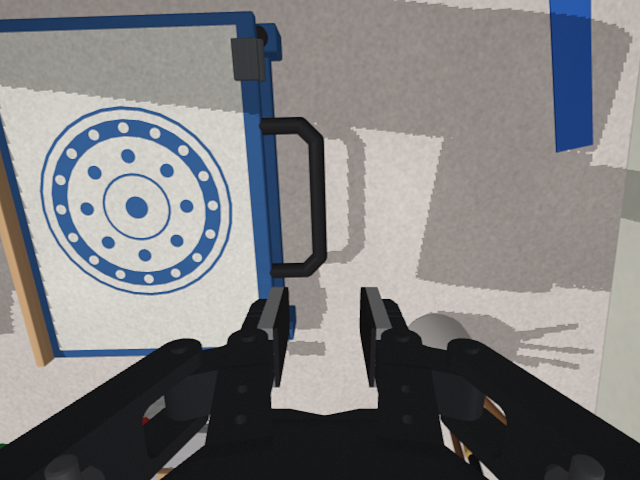

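The wrist view shows the bar running from (318,140) to (318,262), with the 38 gap to its left. I'll measure the bar from here.

```bash
python3 - <<'E'
from clip import *
d=load('w7'); I=d['color'].astype(int)
C=[]
for v in range(145,256,4):
    us=[u for u in range(295,340) if I[v,u].max()<70 and pt(d,u,v,0)[2]>.04]
    P=np.array([pt(d,u,v,0) for u in us]); C.append([P[:,0].min(),P[:,0].max(),P[:,0].mean(),P[:,1].mean(),P[:,2].max()])
C=np.array(C); print(np.median(C,0).round(4)); p=np.polyfit(C[:,3],C[:,2],1); print('dx/dy',p,'at y=-.049',np.polyval(p,-.049).round(4),'width',np.median(C[:,1]-C[:,0]))
# board plane corner checks / gap: x profile along row 200
for u in range(230,345,6): print(u,pt(d,u,200,0).round(3),I[200,u])
E
```

```text
[ 0.6422  0.6538  0.6482 -0.0462  0.0579]
dx/dy [0.06298862 0.65103036] at y=-.049 0.6479 width 0.011773515703084603
230 [ 0.572 -0.04   0.059] [ 68 103 152]
236 [ 0.578 -0.04   0.059] [213 211 205]
242 [ 0.583 -0.041  0.058] [211 210 203]
248 [ 0.588 -0.041  0.058] [211 209 202]
254 [ 0.593 -0.042  0.058] [ 50  90 141]
260 [ 0.598 -0.042  0.058] [ 50  87 139]
266 [ 0.603 -0.043  0.055] [27 51 83]
272 [ 0.603 -0.049  0.021] [ 35  63 103]
278 [ 0.608 -0.05   0.018] [23 43 74]
284 [ 0.611 -0.053 -0.   ] [152 146 142]
290 [ 0.618 -0.053  0.001] [148 142 138]
296 [ 0.624 -0.054  0.   ] [153 147 143]
302 [ 0.63  -0.055  0.   ] [148 142 137]
308 [ 0.636 -0.055 -0.   ] [152 145 141]
314 [ 0.645 -0.047  0.057] [37 36 38]
320 [ 0.65  -0.047  0.055] [30 30 31]
326 [ 0.655 -0.057 -0.   ] [189 181 176]
332 [ 0.661 -0.058 -0.   ] [203 196 191]
338 [ 0.667 -0.058  0.001] [200 192 188]
344 [ 0.673 -0.059 -0.   ] [205 197 193]
```

>>> drive_tool(
  series=[-0.3,-0.05,0.16,-0.4,0,0,0.013,-0.3,-0.05,0.16,-0.9,0,0,0.013,-0.3,-0.05,0.16,-1,0,0,0.013,-0.3,-0.05,0.16,-1,0,0,0.013],
)

```text
time: 10.5
tcp_pos: [0.6482, -0.0521, 0.3107]
tcp_rot: [0.731, 0.682, -0.0, -0.0]
force: [0.3, -0.7, 0.5]
finger_gap: 0.351
gripper_force: 0.0
```

```bash
python3 - <<'E'
from clip import *
s=manip.read_state(); print(s['tcp_pos'],s['tcp_rot'],2*np.arctan2(s['tcp_rot'][1],s['tcp_rot'][0]))
d=shot('wrist','w8'); I=d['color'].astype(int)
for v in (140,180,220,260):
    P=np.array([pt(d,u,v,0) for u in range(250,400) if I[v,u].max()<70 ]); P=P[(P[:,2]>.045)&(P[:,2]<.065)]; print(v,len(P),P.min(0).round(4) if len(P) else'',P.max(0).round(4) if len(P) else '')
E
```

```text
[ 0.64815788 -0.05208927  0.31070247] [ 7.31409071e-01  6.81938955e-01 -1.73112515e-04 -5.77777840e-05] 1.5008207402123661
140 68 [0.6094 0.0162 0.0529] [0.6484 0.0189 0.0585]
180 21 [ 0.6441 -0.008   0.052 ] [ 0.6564 -0.0071  0.0573]
220 20 [ 0.6429 -0.033   0.0525] [ 0.6549 -0.0315  0.058 ]
260 19 [ 0.6408 -0.0597  0.0521] [ 0.6532 -0.0578  0.0578]
```

>>> drive_tool(
  series=[-0.3,0,0.02,-0.4,0,0,0,-0.3,0,0.02,-0.8,0,0,0,-0.3,0,0.02,-1,0,0,0,-0.3,0,0.02,-1,0,0,0],
)

```text
time: 11.05
tcp_pos: [0.6484, -0.0493, 0.2107]
tcp_rot: [0.731, 0.682, -0.0, 0.0]
force: [-0.4, -0.7, 0.6]
finger_gap: 0.351
gripper_force: 0.0
```

>>> drive_tool(
  series=[-0.3,0,0,-0.05,0,0,0,-0.6,0,0,-0.05,0,0,0,-1,0,0,-0.05,0,0,0,-1,0,0,-0.05,0,0,0,-1,0,0,-0.05,0,0,0],
  squeeze=50,
)

```text
time: 11.68
tcp_pos: [0.648, -0.049, 0.2065]
tcp_rot: [0.731, 0.682, -0.0, 0.0]
force: [-5.1, -1.0, 6.4]
finger_gap: 0.146
gripper_force: 48.8
```

```bash
cat > arc.py <<'E'
import sys,numpy as np
a,b,n=float(sys.argv[1]),float(sys.argv[2]),int(sys.argv[3]); rx,rz=.2745,.1560; X=np.array([.998,-.064]);Y=np.array([.064,.998])
f=lambda t:np.array([rx*np.cos(t)-rz*np.sin(t),rx*np.sin(t)+rz*np.cos(t)])
for t in np.linspace(a,b,n+1)[1:]:
    d=f(t)-f(a); print([-1]+[round(float(v),3) for v in [*(d[0]*X*10),d[1]*10,*(-(t-a)*Y/2),0]])
E
python3 arc.py 0 .26 6; python3 arc.py .26 .52 6
```

```text
[-1, -0.07, 0.004, 0.117, -0.001, -0.022, 0.0]
[-1, -0.145, 0.009, 0.232, -0.003, -0.043, 0.0]
[-1, -0.225, 0.014, 0.343, -0.004, -0.065, 0.0]
[-1, -0.31, 0.02, 0.45, -0.006, -0.086, 0.0]
[-1, -0.399, 0.026, 0.554, -0.007, -0.108, 0.0]
[-1, -0.492, 0.032, 0.653, -0.008, -0.13, 0.0]
[-1, -0.098, 0.006, 0.095, -0.001, -0.022, 0.0]
[-1, -0.2, 0.013, 0.187, -0.003, -0.043, 0.0]
[-1, -0.305, 0.02, 0.273, -0.004, -0.065, 0.0]
[-1, -0.415, 0.027, 0.355, -0.006, -0.086, 0.0]
[-1, -0.527, 0.034, 0.432, -0.007, -0.108, 0.0]
[-1, -0.643, 0.041, 0.504, -0.008, -0.13, 0.0]
```

>>> drive_tool(
  series=[-1,-0.07,0.004,0.117,-0.001,-0.022,0,-1,-0.145,0.009,0.232,-0.003,-0.043,0,-1,-0.225,0.014,0.343,-0.004,-0.065,0,-1,-0.31,0.02,0.45,-0.006,-0.086,0,-1,-0.4,0.026,0.554,-0.007,-0.108,0,-1,-0.492,0.032,0.653,-0.008,-0.13,0,-1,-0.492,0.032,0.653,-0.008,-0.13,0],
)

```text
time: 12.55
tcp_pos: [0.5985, -0.0458, 0.2716]
tcp_rot: [0.725, 0.676, 0.089, 0.095]
force: [-0.6, -1.3, -2.6]
finger_gap: 0.146
gripper_force: 50.2
```

```bash
cat > ang.py <<'E'
from clip import *
def ang():
    s=manip.read_state(); from scipy.spatial.transform import Rotation as Ro
    R=Ro.from_quat(s['tcp_rot']).as_matrix(); g=s['tcp_pos']+R[:,2]*.156-H
    print('bar local',(g@X).round(4),(g@Y).round(4),g[2].round(4),'r',np.hypot(g@X,g[2]).round(4),'theta',np.arctan2(g[2],g@X).round(4),'tilt',np.arctan2(R[:,2]@X,-R[2,2]).round(4),'F',s['force'].round(1),'gap',s['finger_gap'].round(3),'t',s['time'])
E
python3 -c "
from ang import *
ang()"
```

```text
Traceback (most recent call last):
  File "ang.py", line 5, in ang
    print('bar local',(g@X).round(4),(g@Y).round(4),g[2].round(4),'r',np.hypot(g@X,g[2]).round(4),'theta',np.arctan2(g[2],g@X).round(4),'tilt',np.arctan2(R[:,2]@X,-R[2,2]).round(4),'F',s['force'].round(1),'gap',s['finger_gap'].round(3),'t',s['time'])
                                                                                                                                                                                                                   ^^^^^^^^^^^^^^^^^^^^^
AttributeError: 'float' object has no attribute 'round'
```

Going well; forces are small. I'll go on to about 0.48.

>>> drive_tool(
  series=[-1,-0.098,0.006,0.095,-0.001,-0.022,0,-1,-0.2,0.013,0.187,-0.003,-0.043,0,-1,-0.305,0.02,0.273,-0.004,-0.065,0,-1,-0.415,0.027,0.355,-0.006,-0.086,0,-1,-0.527,0.034,0.432,-0.007,-0.108,0,-1,-0.527,0.034,0.432,-0.007,-0.108,0,-1,-0.527,0.034,0.432,-0.007,-0.108,0],
)

```text
time: 13.42
tcp_pos: [0.5467, -0.0425, 0.3135]
tcp_rot: [0.711, 0.663, 0.162, 0.171]
force: [-0.0, -2.1, -2.7]
finger_gap: 0.146
gripper_force: 50.9
```

```bash
sed -i "s/,'gap',s\['finger_gap'\].round(3)//" ang.py; python3 - <<'E'
from ang import *
ang(); shot('scene','s3'); shot('top','t3'); shot('wrist','w9'); red('s3'); red('t3')
# brass pointer: yellow pixels near clip
for f in('s3','t3'):
    d=load(f); I=d['color'].astype(int); out=[]
    for v in range(1,479):
        for u in range(1,639):
            r,g,b=I[v,u]
            if r>50 and b<.65*r and .5*r<g<.9*r:
                p=pt(d,u,v,0)-H; a=(p@X,p@Y,p[2])
                if -.2<a[1]<-.152 and .02<a[0]<.2 and 0<a[2]<.2: out.append([u,v,*a,np.hypot(a[0],a[2]),np.arctan2(a[2],a[0])])
    for o in out: print(f,o[:2],np.round(o[2:],3).tolist())
crop('s3',200,150,300,225,4,'a'); crop('t3',380,190,480,265,4,'b')
a,b=cv2.imread('pics/a.png'),cv2.imread('pics/b.png'); cv2.imwrite('pics/ab.png',np.hstack([a,b]))
E
```

```text
bar local 0.2445 -0.0002 0.1248 r 0.2746 theta 0.472 tilt 0.4756 F [-0.  -2.1 -2.7] t 13.425
s3 [236 187  11   6  42] [ 0.5195 -0.2018  0.1528] local [[0.1423, -0.1719, 0.0959], [0.1562, -0.1611, 0.1028], [0.1603, -0.1558, 0.1098]] ang [0.552 0.59  0.614] rad [0.172 0.191]
t3 [417 221  10  15 107] [ 0.5063 -0.2063  0.147 ] local [[0.1322, -0.1737, 0.0882], [0.1434, -0.1662, 0.097], [0.1545, -0.1592, 0.1085]] ang [0.578 0.6   0.618] rad [0.159 0.189]
s3 [238, 186] [0.152, -0.171, 0.109, 0.187, 0.624]
s3 [239, 186] [0.153, -0.166, 0.111, 0.189, 0.63]
s3 [242, 187] [0.145, -0.165, 0.105, 0.179, 0.629]
s3 [246, 189] [0.131, -0.167, 0.092, 0.16, 0.614]
s3 [241, 193] [0.155, -0.16, 0.094, 0.181, 0.548]
s3 [243, 193] [0.126, -0.184, 0.071, 0.145, 0.515]
s3 [244, 193] [0.125, -0.182, 0.072, 0.145, 0.521]
s3 [245, 193] [0.122, -0.182, 0.07, 0.14, 0.522]
s3 [246, 193] [0.13, -0.169, 0.079, 0.153, 0.547]
s3 [243, 194] [0.131, -0.18, 0.072, 0.149, 0.504]
s3 [244, 194] [0.126, -0.182, 0.069, 0.144, 0.503]
s3 [245, 194] [0.123, -0.182, 0.068, 0.14, 0.504]
s3 [242, 195] [0.131, -0.184, 0.067, 0.147
[... 2386 characters left out ...]
26, 245] [0.114, -0.183, 0.063, 0.131, 0.504]
t3 [427, 245] [0.115, -0.185, 0.062, 0.13, 0.495]
t3 [424, 246] [0.112, -0.179, 0.06, 0.127, 0.494]
t3 [425, 246] [0.112, -0.181, 0.064, 0.129, 0.519]
t3 [426, 246] [0.112, -0.183, 0.063, 0.129, 0.509]
t3 [427, 246] [0.112, -0.185, 0.064, 0.129, 0.515]
t3 [425, 247] [0.11, -0.181, 0.065, 0.128, 0.535]
t3 [426, 247] [0.11, -0.183, 0.062, 0.126, 0.512]
t3 [425, 248] [0.108, -0.182, 0.06, 0.124, 0.506]
t3 [426, 248] [0.108, -0.184, 0.059, 0.123, 0.495]
t3 [425, 249] [0.106, -0.182, 0.059, 0.121, 0.508]
t3 [426, 249] [0.106, -0.184, 0.062, 0.123, 0.526]
t3 [425, 250] [0.104, -0.182, 0.06, 0.12, 0.522]
t3 [426, 250] [0.104, -0.185, 0.058, 0.119, 0.51]
```

```bash
python3 arc.py .474 .514 2;python3 arc.py .514 .524 1; python3 arc.py .53 .54 1
```

```text
[-1, -0.053, 0.003, 0.034, -0.001, -0.01, 0.0]
[-1, -0.107, 0.007, 0.067, -0.001, -0.02, 0.0]
[-1, -0.027, 0.002, 0.016, -0.0, -0.005, 0.0]
[-1, -0.027, 0.002, 0.016, -0.0, -0.005, 0.0]
```

>>> drive_tool(
  series=[-1,-0.053,0.003,0.034,-0.001,-0.01,0,-1,-0.107,0.007,0.067,-0.001,-0.02,0,-1,-0.107,0.007,0.067,-0.001,-0.02,0,-1,-0.107,0.007,0.067,-0.001,-0.02,0],
)

```text
time: 14.08
tcp_pos: [0.5355, -0.0418, 0.3207]
tcp_rot: [0.707, 0.659, 0.176, 0.186]
force: [1.1, -5.1, -1.2]
finger_gap: 0.141
gripper_force: 50.9
```

```bash
python3 - <<'E'
from ang import *
ang(); shot('scene','s4'); shot('top','t4'); red('s4'); red('t4')
crop('s4',215,165,275,225,6,'a'); crop('t4',390,205,450,265,6,'b')
a,b=cv2.imread('pics/a.png'),cv2.imread('pics/b.png'); cv2.imwrite('pics/ab4.png',cv2.convertScaleAbs(np.hstack([a,b]),alpha=1.6))
E
```

```text
bar local 0.239 -0.0001 0.1352 r 0.2746 theta 0.5147 tilt 0.5177 F [ 1.1 -5.1 -1.2] t 14.075
s4 [236 187  13   6  42] [ 0.5191 -0.2003  0.1522] local [[0.1369, -0.1717, 0.094], [0.1563, -0.1597, 0.1022], [0.1591, -0.1559, 0.1091]] ang [0.555 0.591 0.614] rad [0.165 0.191]
t4 [417 222  10  14 105] [ 0.5061 -0.206   0.1459] local [[0.1319, -0.1738, 0.0892], [0.1431, -0.1663, 0.0959], [0.1546, -0.1592, 0.1098]] ang [0.581 0.597 0.625] rad [0.16  0.189]
```

View pics/ab4.png

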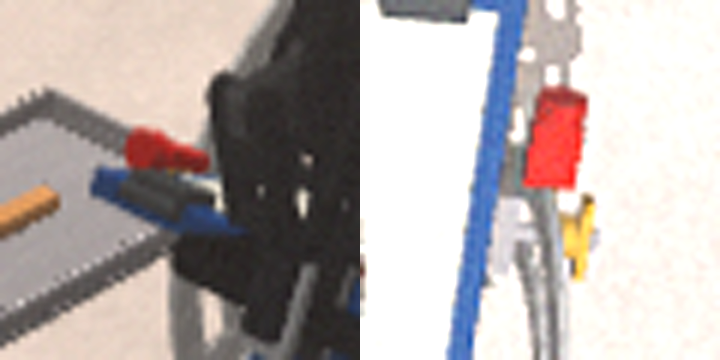

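The picture shows the brass pointer just below the red clip, at about (170,170) in the left half, with the clip unmoved. I'll creep on in 0.01 rad steps, watching the force and the clip.

>>> drive_tool(
  series=[-1,-0.027,0.002,0.016,0,-0.005,0,-1,-0.027,0.002,0.016,0,-0.005,0,-1,-0.027,0.002,0.016,0,-0.005,0],
)

```text
time: 14.55
tcp_pos: [0.5329, -0.0417, 0.3222]
tcp_rot: [0.706, 0.658, 0.179, 0.189]
force: [1.1, -5.6, -2.3]
finger_gap: 0.141
gripper_force: 50.8
```

>>> drive_tool(
  series=[-1,-0.027,0.002,0.016,0,-0.005,0,-1,-0.027,0.002,0.016,0,-0.005,0,-1,-0.027,0.002,0.016,0,-0.005,0],
)

```text
time: 14.92
tcp_pos: [0.5302, -0.0415, 0.3237]
tcp_rot: [0.705, 0.657, 0.183, 0.193]
force: [0.9, -6.0, -2.3]
finger_gap: 0.141
gripper_force: 50.9
```

```bash
cat > chk.py <<'E'
import sys
from ang import *
ang(); f=sys.argv[1]; shot('top','t'+f); red('t'+f); d=shot('scene','s'+f); red('s'+f)
I=d['color'].astype(int)
for v in range(183,200):
    for u in range(232,256):
        r,g,b=I[v,u]
        if r>50 and b<.7*r and .5*r<g<.9*r:
            p=pt(d,u,v,0)-H; a=(p@X,p@Y,p[2])
            if -.2<a[1]<-.152 and .1<a[0]<.2: print((u,v),(int(r),int(g),int(b)),np.round([*a,np.hypot(a[0],a[2]),np.arctan2(a[2],a[0])],3).tolist())
E
python3 chk.py 5
```

```text
bar local 0.2364 -0.0001 0.1397 r 0.2746 theta 0.5338 tilt 0.5372 F [ 0.9 -6.  -2.3] t 14.925
t5 [417 221  10  15 108] [ 0.5066 -0.206   0.1466] local [[0.1319, -0.1741, 0.0886], [0.1436, -0.1657, 0.0966], [0.1546, -0.1591, 0.1092]] ang [0.575 0.597 0.622] rad [0.16  0.189]
s5 [236 187  13   5  32] [ 0.5178 -0.1997  0.1543] local [[0.1365, -0.1716, 0.0931], [0.1546, -0.159, 0.1043], [0.1591, -0.1559, 0.1081]] ang [0.576 0.596 0.614] rad [0.166 0.191]
(238, 186) (127, 70, 63) [0.153, -0.17, 0.11, 0.189, 0.625]
(239, 186) (136, 86, 79) [0.152, -0.167, 0.111, 0.188, 0.63]
(242, 187) (138, 85, 78) [0.145, -0.164, 0.106, 0.18, 0.629]
(246, 189) (136, 70, 63) [0.127, -0.171, 0.089, 0.155, 0.61]
(249, 190) (88, 60, 57) [0.124, -0.164, 0.087, 0.151, 0.612]
(236, 191) (67, 34, 41) [0.161, -0.17, 0.1, 0.189, 0.554]
(252, 192) (64, 53, 40) [0.109, -0.17, 0.071, 0.13, 0.581]
```

>>> drive_tool(
  series=[-1,-0.027,0.002,0.016,0,-0.005,0,-1,-0.027,0.002,0.016,0,-0.005,0,-1,-0.027,0.002,0.016,0,-0.005,0],
)

```text
time: 15.4
tcp_pos: [0.5275, -0.0414, 0.3253]
tcp_rot: [0.705, 0.656, 0.186, 0.196]
force: [1.2, -5.6, -1.7]
finger_gap: 0.141
gripper_force: 50.9
```

>>> drive_tool(
  series=[-1,-0.027,0.002,0.016,0,-0.005,0,-1,-0.027,0.002,0.016,0,-0.005,0,-1,-0.027,0.002,0.016,0,-0.005,0],
)

```text
time: 15.78
tcp_pos: [0.5247, -0.0412, 0.3269]
tcp_rot: [0.704, 0.655, 0.189, 0.199]
force: [0.2, -7.0, -2.1]
finger_gap: 0.146
gripper_force: 50.9
```

```bash
python3 chk.py 6 | head -3
```

```text
bar local 0.2335 -0.0001 0.1444 r 0.2746 theta 0.5539 tilt 0.5569 F [ 0.2 -7.  -2.1] t 15.775
t6 [417 222  10  14 106] [ 0.5064 -0.2063  0.1469] local [[0.1323, -0.1736, 0.0872], [0.1437, -0.1662, 0.0969], [0.1549, -0.1596, 0.1081]] ang [0.57  0.597 0.618] rad [0.158 0.189]
s6 [236 187  12   4  15] [ 0.5162 -0.2022  0.1559] local [[0.1368, -0.1696, 0.0948], [0.1529, -0.1618, 0.1059], [0.1578, -0.1576, 0.1086]] ang [0.595 0.607 0.616] rad [0.166 0.191]
```

No contact, and the clip hasn't moved, so the pointer passes into the clip's plane. The mark is therefore the clip's centre line, 0.572 (upper face at 0.597 less half the 8 mm thickness; the knob radius agrees). Last 0.018.

>>> drive_tool(
  series=[-1,-0.025,0.002,0.014,0,-0.0045,0,-1,-0.048,0.003,0.028,0,-0.009,0,-1,-0.048,0.003,0.028,0,-0.009,0,-1,-0.048,0.003,0.028,0,-0.009,0,-1,-0.048,0.003,0.028,0,-0.009,0],
)

```text
time: 16.5
tcp_pos: [0.5198, -0.041, 0.3295]
tcp_rot: [0.702, 0.653, 0.195, 0.205]
force: [-0.7, -7.1, -3.0]
finger_gap: 0.143
gripper_force: 50.9
```

```bash
python3 chk.py 7 | head -3; python3 - <<'E'
from clip import *
# independent board angle: plane fit of sheet in scene/top/ wrist
for f in('t7','t4'):
    d=load(f); I=d['color'].astype(int); P=[]
    for v in range(180,300,2):
        for u in range(270,410,2):
            if I[v,u].min()>90:
                p=pt(d,u,v,0)-H; a=np.array([p@X,p@Y,p[2]])
                if .03<a[0]<.2 and abs(a[1])<.13 and a[2]>.02: P.append(a)
    P=np.array(P); 
    for _ in range(4):
        c=np.linalg.lstsq(np.c_[P[:,:2],np.ones(len(P))],P[:,2],rcond=None)[0]; e=P[:,2]-np.c_[P[:,:2],np.ones(len(P))]@c; P=P[abs(e)<max(2*e.std(),.001)]
    th=np.arctan(c[0]); print(f,len(P),'theta',th.round(4),'offset',(c[2]*np.cos(th)).round(4),'tilt y',c[1].round(4),e.std().round(4))
E
```

```text
bar local 0.2309 -0.0001 0.1486 r 0.2746 theta 0.5717 tilt 0.5744 F [-0.7 -7.1 -3. ] t 16.5
t7 [417 221  11  15 112] [ 0.5063 -0.2061  0.1475] local [[0.1318, -0.1739, 0.0886], [0.1437, -0.1659, 0.0975], [0.1565, -0.1592, 0.1089]] ang [0.581 0.598 0.629] rad [0.16  0.189]
(238, 186) (126, 68, 63) [0.154, -0.168, 0.111, 0.19, 0.626]
t7 875 theta 0.5687 offset 0.0079 tilt y -0.001 0.002
t4 758 theta 0.5095 offset 0.0084 tilt y 0.0002 0.0018
```

Two independent readings put the board at about 0.570 (bar 0.572, sheet plane 0.569). The clip is unmoved, and forces are steady and low. Handing in.

```bash
python3 -c "
from plant import manip
print(manip.hand_in())"
```

```text
the job is handed in; nothing more can be done
None
```

I handed the job in at about 17 s: the brush lies flat in the tray, and the arm still holds the board by its handle at about 0.57 rad, matching the clip's measured centre line (0.572). The clip did not move and nothing else was touched; I took the mark as the clip's centre because I felt no contact when the pointer reached it.

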